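# Draw the red nut driver and hold it ready at the cover's bolt

### The job

Pull the red-handled nut driver up out of the holder, tilt it over into line with the bolt on the sloping front of the cream motor cover, and hold it there ready: tip towards the bolt head and about 15 mm short of it, in the air, touching neither the bolt nor the cover. Finish while still holding the driver steady in the gripper; do not put it down or let go. Do not bump the cover with it, and leave the other two drivers, the tape roll and the blue bin where they are.

Things in the scene. Friction and masses are not known exactly. Their poses are not given: they have to be found in the camera images.
- red_driver: The nut driver, red handle, tip down in one of the holder's three holes (varies). Round, 190 mm long: 12 mm steel shank to 102 mm from the tip, then handle, 28 mm diameter from 108 to 182 mm, ends tapered. About 120 g, balance point 110 mm from the tip. Origin: centre of the tip's end; z from tip to handle. 1.5 mm play in the hole, may lean 2 degrees.
- yellow_driver: Another nut driver, yellow handle, tip down in one of the holder's three holes (varies). Round, 190 mm long: 12 mm steel shank to 102 mm from the tip, then handle, 28 mm diameter from 108 to 182 mm, ends tapered. About 120 g, balance point 110 mm from the tip. Origin: centre of the tip's end; z from tip to handle. 1.5 mm play in the hole, may lean 2 degrees. Leave alone.
- blue_driver: Another nut driver, blue handle, tip down in one of the holder's three holes (varies). Round, 190 mm long: 12 mm steel shank to 102 mm from the tip, then handle, 28 mm diameter from 108 to 182 mm, ends tapered. About 120 g, balance point 110 mm from the tip. Origin: centre of the tip's end; z from tip to handle. 1.5 mm play in the hole, may lean 2 degrees. Leave alone.
- holder: Fixed grey block, 60 mm (x) by 210 mm (y) by 80 mm high, with three round upright holes of 15 mm in a row along its y axis (the row runs roughly away from the robot), 70 mm apart (at y = -70, 0, +70 mm), 70 mm deep: drivers' tips stand 10 mm, handle tops 200 mm above the bench. Origin at the centre of its underside, z up.
- cover: Fixed cream sheet-metal motor cover, 140 mm (x) by 140 mm (y) by 134 mm high. Its front is its -x side, turned roughly towards the holder (to the robot's right): upright for the first 50 mm, then sloping up and back at 40 degrees from level to 134 mm height; the top 40 mm at the back is level. Origin at the centre of its underside, z up.
- bolt: Dark hex bolt head, 15 mm across, 8 mm high, on a bright 24 mm washer, fixed in the middle of the cover's sloping face. Origin at the centre of the head's outer face (26 mm in front of the cover's origin, 100 mm above the bench); z points straight out of the sloping face along the bolt's axis, leaning 40 degrees from upright towards the cover's front; y is level.
- tape: Roll of brown tape lying flat, 90 mm in diameter, 25 mm high. Origin at the centre of its underside. Leave alone.
- bin: Small open blue bin with bolts in it, 120 by 100 by 60 mm high. Origin at the centre of its underside. Leave alone.
Not all that is in view belongs to the job. What is meant by the red_driver is not brown, and is the smaller of those in its own colour.

How it is judged:
On the way:
1. the red driver is drawn out of its hole, tip above the holder, held by the fingers (height (world z) of red_driver above 0.085 m and contact force between the fingers and red_driver above 1 N), for 0.1 s.
At the end, for the whole second after the job is handed in: Fingers hold the red driver still, tip over 90 mm above the bench, no contact with cover or holder; tip 3-30 mm out from the bolt head and within 12 mm of its axis each way, handle up, aligned within 0.2 rad; the other drivers, tape and bin within 30 mm of their starts (contact force between the fingers and red_driver above 1 N and contact force between red_driver and cover below 0.5 N and contact force between red_driver and holder below 0.5 N and height (world z) of red_driver above 0.09 m and z of red_driver in the frame of bolt between 0.003 and 0.03 m and x of red_driver in the frame of bolt between -0.012 and 0.012 m and y of red_driver in the frame of bolt between -0.012 and 0.012 m and angle between the z axis of red_driver and the z axis of bolt, either way round below 0.2 rad and angle between red_driver's own z axis and vertical below 1.2 rad and linear speed of red_driver below 0.03 m/s and distance of each of yellow_driver, blue_driver, tape, bin from where it was at the start of the episode below 0.03 m); the arm keeps its last pose, push and grip.
It fails at once if the driver is bumped against the cover or bolt (over 8 N) (contact force between red_driver and cover above 8 N).
It fails at once if the yellow driver is moved by more than 30 mm or knocked over (distance of yellow_driver from where it was at the start of the episode above 0.03 m or angle between yellow_driver's own z axis and vertical above 0.4 rad).
It fails at once if the blue driver is moved by more than 30 mm or knocked over (distance of blue_driver from where it was at the start of the episode above 0.03 m or angle between blue_driver's own z axis and vertical above 0.4 rad).
It fails at once if the tape is moved by more than 30 mm or knocked over (distance of tape from where it was at the start of the episode above 0.03 m or angle between tape's own z axis and vertical above 0.4 rad).
It fails at once if the bin is moved by more than 30 mm or knocked over (distance of bin from where it was at the start of the episode above 0.03 m or angle between bin's own z axis and vertical above 0.4 rad).
It also fails if it takes over 38 s, if anything falls off the work surface, if the arm or the gripper's body presses on something with over 40 N, if the wrist force passes 120 N, or if a joint passes its speed limit or range.

### The arm

A 6-joint arm with a two-finger parallel gripper is mounted at the origin on the work surface. World frame = base frame: x ahead of the robot, y to its left, z up, the work surface at z = 0. Lengths are in m, angles in rad, forces in N, time in s.
With the tool pointing down it reaches from about 0.275 to 0.85 m from the base axis. Payload 5.2 kg.
Tool frame: the origin (TCP) lies midway between the tips of the shut fingers; the grasp point (between the pads) lies 19 mm behind it; z points along the fingers, y is the line along which they close (so a half turn about z gives the same grasp; the last joint's range is limited). The gripper opens to 85 mm and grips with 20 to 120 N. Pads are 22 mm wide; open, the fingers measure 114 mm over their backs; the gripper's body (76 mm by 85 mm) begins 54 mm behind the grasp point. The pads swing forward as they close: fully open they stand 13 mm farther back than shut.
Start: joints at [1.097, 0.259, 1.535, -0, 1.348, -0.203], TCP at [0.147, 0.53, 0.231] pointing down, gripper open.
Joint ranges: [-3.14, 3.14], [-0.91, 2.08], [0.19, 2.58], [-1.22, 4.36], [0.22, 2.71], [-3.12, 3.12]. Speed limits (rad/s): [2.57, 2.57, 3.14, 3.14, 3.14, 3.14].

### API

Orientations are given as a unit quaternion [x, y, z, w].
In Python, from bench import r gives the robot as it stands.
- The arm moves only by the tool drive_tool, never from a script. Its argument "series" is a list of rows, each a list of 2 entries, a list of its own where there are three numbers: the shift along the world's x, y, z each as a share of 0.08 m, from -1 to 1, then the turn about the world's z as a share of 2 pi rad, from -1 to 1. A call has 1 to 5 rows; each row is the pose to reach, as a shift and turn from the pose commanded when the call began, turning the shorter way round; what a row does not reach only later rows make up. A row lasts 1/12 s, in which the tool goes at most 41.7 mm and 7.16 degrees, less where a joint would pass 70% of its speed; a pose out of reach is approached as far as the arm can. A call with a number of a shift or a turn outside -1 to 1 is refused whole. A call with a gripper value outside its range is refused whole. "gripper" is the opening, from 0 (shut) to 1 (fully open), set as the call begins (left out, the last holds). The fingers move at their own pace and stop on an object; "squeeze" is the grip in N (left out, the last holds). Time passes only in rows, so rows that repeat a pose let the fingers close. It gives the time, the measured TCP pose, the force, the opening and the grip force at its end, in the units of the state.
- r.read_state(): the state, without advancing time (a new reading comes with each control period).
- r.camera(name): name is "side" or "top"; returns a dict with "image" (400x640x3 uint8, red, green, blue), "mtx" (3x3 intrinsics, pixels), "dist" ([k1, k2, p1, p2, k3] as OpenCV has them; the pictures are not rectified), "rvec" (rotation vector, rad) and "tvec" (3), from world to camera coordinates, as OpenCV has them. Camera axes: x right, y down, z forward; pixel columns grow to the right and rows downward; lengths in m; the calibration is good to about 2 mm. A picture is of the moment at which its call begins. There is no depth.
- r.finish_job(): hands the job in; it is judged then, once.
The state is a dict: "clock": time; "joint_positions": joint angles; "dq": joint speeds; "joint_torque": joint torques, N m; "tool_pos": TCP position; "tool_rot": TCP orientation; "contact_force": force on the tool from outside, world axes, zero at the start; "wrist_torque": the same for the moment, N m; "opening": finger opening in m; "finger_force": force on a finger pad.
Only numpy, scipy, OpenCV 4.12 (cv2) and the standard library are available. Lean on these libraries where they do the work, as an engineer would, in place of code of your own. Each camera call takes 0.05 s, during which the arm holds its last target. There are 200 camera calls.

## Working session

There is one attempt and no reset: what is moved stays moved. The work goes in short steps, Python scripts to look and compute and a tool call to move; the robot and the scene stay as the last step left them, time stands still between calls to the robot, and variables do not carry over. Pictures are saved under pics/ and viewed, at most 12 in all, crops included, and the job is handed in when it is done.

Besides the shell and the picture viewer there is one more tool, called after "Request:" as name(argument=value, ...), one argument or row to a line, values as JSON. drive_tool: Moves the arm, as the interface text tells. Its arguments: {"type":"object","properties":{"series":{"type":"array"},"gripper":{"type":"number"},"squeeze":{"type":"number"}},"required":["series"]}

```bash
mkdir -p pics; ls
cat > h.py <<'E'
import cv2, numpy as np
from bench import r
def ray(c,uv):
    R=cv2.Rodrigues(np.array(c['rvec'],float))[0]; t=np.array(c['tvec'],float).ravel()
    p=cv2.undistortPoints(np.array([[uv]],float),np.array(c['mtx']),np.array(c['dist']))[0,0]
    d=R.T@np.array([p[0],p[1],1]); return -R.T@t, d/np.linalg.norm(d)
def onz(c,uv,z):
    o,d=ray(c,uv); return o+d*(z-o[2])/d[2]
def cross(c1,u1,c2,u2):
    a,d=ray(c1,u1); b,e=ray(c2,u2)
    s=np.linalg.lstsq(np.array([d,-e]).T,b-a,rcond=None)[0]
    p,q=a+s[0]*d,b+s[1]*e; return (p+q)/2,np.linalg.norm(p-q)
def proj(c,P):
    return cv2.projectPoints(np.array(P,float).reshape(-1,1,3),np.array(c['rvec'],float),np.array(c['tvec'],float),np.array(c['mtx']),np.array(c['dist']))[0][:,0]
def save(n,im): cv2.imwrite('pics/'+n,cv2.cvtColor(im,cv2.COLOR_RGB2BGR))
E
python3 - <<'E'
from h import *
import pickle
d={n:r.camera(n) for n in('side','top')}
pickle.dump(d,open('c0.pkl','wb'))
for n in d:
    save(n+'0.png',d[n]['image']); print(n,ray(d[n],(320,200)))
print(r.read_state())
E
```

```text
pics
side (array([ 0.26942115, -0.79020057,  0.72523409]), array([ 0.33474962,  0.67414376, -0.65838658]))
top (array([ 0.4999959 , -0.11239043,  1.17903196]), array([ 0.10732113, -0.00426585, -0.99421526]))
{'clock': 0.1, 'joint_positions': array([ 1.09721955e+00,  2.59290248e-01,  1.53596250e+00, -5.08392271e-06,
        1.34800695e+00, -2.02832616e-01]), 'dq': array([ 0.00091383, -0.00142882, -0.00070237,  0.0011775 , -0.00255128,
       -0.00039743]), 'joint_torque': array([ 1.79417933e-03, -4.46973825e+01, -2.91246307e+01, -3.56361061e-04,
        6.31378600e-03, -4.05543460e-05]), 'tool_pos': array([0.14687415, 0.52953843, 0.23055147]), 'tool_rot': array([ 1.34958393e-01,  9.90850916e-01, -7.87124666e-04, -2.74218568e-04]), 'contact_force': array([-1.67376613,  0.13064921,  1.23587675]), 'wrist_torque': array([-0.0116283 , -0.02642111,  0.02263392]), 'finger_force': 0.0, 'opening': 0.08531039222339555}
```

View pics/side0.png

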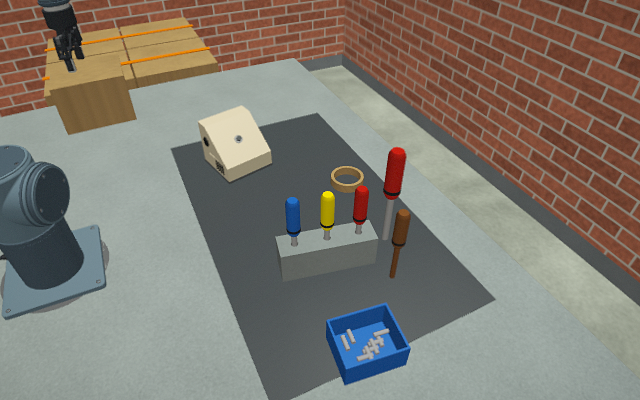

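View pics/top0.png

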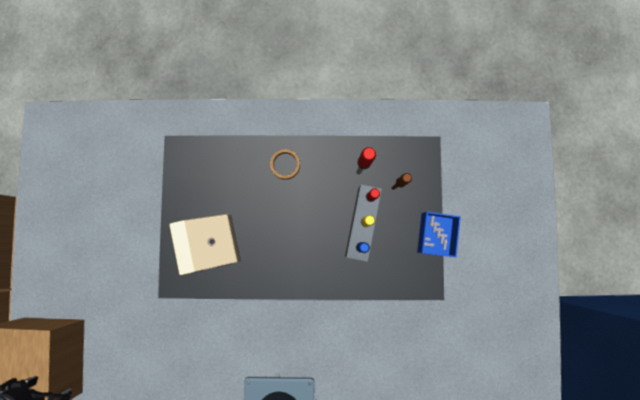

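Three candidates, given as side / top pixels:
- Tall red: (395,172) / (368,155). It stands behind the holder and is larger.
- Small red: (360,205) / (374,194). It sits in the holder's far hole.
- Brown: (401,227) / (404,180).

The small red one fits, because it is in a hole, is not brown, and is the smaller of the two reds. Next I'll confirm it in a crop and measure.

Run:
```python
from h import *
import pickle
d=pickle.load(open('c0.pkl','rb')); S,T=d['side'],d['top']
crop=S['image'][140:290,260:430]; save('crop.png',cv2.resize(crop,None,fx=4,fy=4,interpolation=cv2.INTER_CUBIC)[:600])
def blobs(im,lo,hi,lo2=None):
    h=cv2.cvtColor(im,cv2.COLOR_RGB2HSV); m=cv2.inRange(h,lo,hi)
    if lo2: m|=cv2.inRange(h,*lo2)
    n,l,s,c=cv2.connectedComponentsWithStats(m)
    return [(s[i].tolist(),c[i].round(1)) for i in range(1,n) if 20<s[i,4]<8000],l
cols={'red':((0,170,90),(5,255,255),((172,170,90),(180,255,255))),'yel':((22,150,100),(33,255,255)),'blu':((103,150,60),(118,255,255))}
for k,v in cols.items():
    for n in d: print(k,n,blobs(d[n]['image'],*v)[0])
print('cream',[b for b in blobs(T['image'],(8,25,180),(30,110,255))[0] if b[0][4]>300])
# bolt head approx
b,e=cross(S,(238.5,139),T,(211,241.5)); print('bolt',b,e, onz(T,(211,241.5),.1))
```

```text
red side [([384, 147, 22, 46, 718], array([394.5, 169.8])), ([353, 186, 16, 34, 431], array([360.6, 202.4])), ([384, 193, 14, 7, 41], array([390.4, 196.6])), ([354, 221, 10, 4, 22], array([358.5, 222.6]))]
red top [([362, 148, 14, 12, 131], array([368.3, 153.6])), ([370, 189, 9, 10, 68], array([374.1, 193.2]))]
yel side [([321, 191, 14, 35, 437], array([327.2, 208.1])), ([321, 226, 12, 5, 25], array([326.4, 228.4]))]
yel top [([362, 216, 12, 10, 64], array([367.6, 220.5]))]
blu side [([285, 197, 15, 35, 456], array([292.4, 214.2])), ([288, 232, 12, 5, 26], array([293.5, 234.5])), ([326, 303, 84, 82, 4025], array([366.4, 342.3]))]
blu top [([418, 212, 42, 45, 1266], array([439.2, 234.2])), ([357, 243, 12, 9, 91], array([362.7, 247. ])), ([561, 296, 79, 24, 861], array([610. , 304.9]))]
cream [([170, 215, 67, 60, 2597], array([204.7, 243.9]))]
bolt [0.50096004 0.18652134 0.09034424] 0.002938098032152569 [0.49955751 0.18430652 0.1       ]
```

View pics/crop.png

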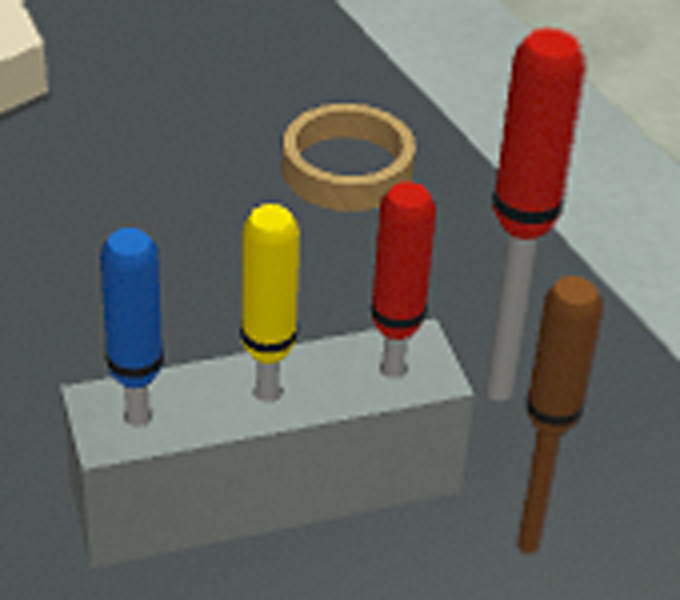

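The crop confirms it: the small red driver is in the holder's far hole at side (360,205), with its shank entering the block at (359,233). Now I'll get the cover's yaw and the bolt.

Run:
```python
from h import *
import pickle
d=pickle.load(open('c0.pkl','rb')); S,T=d['side'],d['top']
a=cv2.resize(S['image'][95:190,190:280],None,fx=4.4,fy=4.4,interpolation=cv2.INTER_CUBIC)
b=cv2.resize(T['image'][200:285,160:250],None,fx=4.4,fy=4.4,interpolation=cv2.INTER_CUBIC)
o=np.zeros((420,800,3),np.uint8); o[:a.shape[0],:396]=a; o[:b.shape[0],400:796]=b; save('cov.png',o)
for n,u,v in(('blue',(294.5,245.5),(362.7,247)),('yel',(327,239.3),(367.6,220.5)),('red',(358.8,233),(374.1,193.4))):
    print(n,'hole',onz(S,u,.08).round(4),'top',onz(T,v,.192).round(4))
print('redtop cross',cross(S,(360.6,202.4),T,(374.1,193.4)))
print('bigred',onz(T,(368.3,153.6),.26), onz(S,(385,240),0),onz(S,(392,277),0))
print('tape',onz(T,(285,164),.02),'bin',onz(T,(439,234),.05))
```

```text
blue hole [ 0.4869 -0.2352  0.08  ] top [ 0.4882 -0.2246  0.192 ]
yel hole [ 0.5555 -0.2487  0.08  ] top [ 0.555  -0.2373  0.192 ]
red hole [ 0.6251 -0.2619  0.08  ] top [ 0.6241 -0.2543  0.192 ]
redtop cross (array([ 0.62654099, -0.25783008,  0.16390348]), np.float64(0.0024095919834864403))
bigred [ 0.71156278 -0.23157387  0.26      ] [ 7.13574434e-01 -2.43606333e-01 -1.11022302e-16] [ 6.67345529e-01 -3.43928725e-01  1.11022302e-16]
tape [ 0.73376246 -0.01141526  0.02      ] bin [ 0.52453371 -0.46252123  0.05      ]
```

View pics/cov.png

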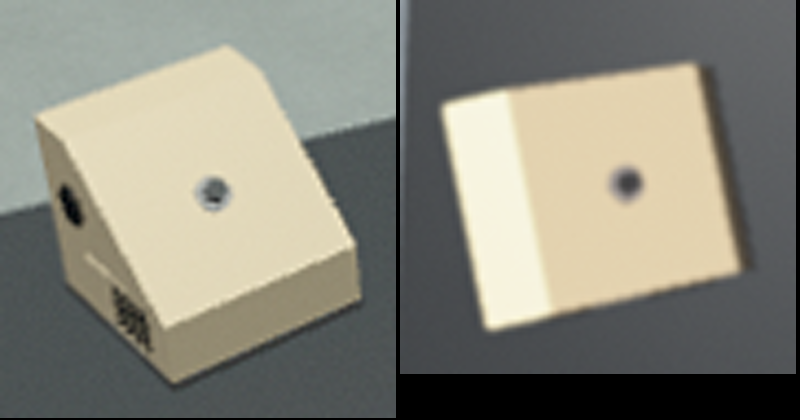

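The cover's slope faces the holder. The bolt is at top-crop (627,183), i.e. full (211.6,241.6), and side-crop (214,193), i.e. full (238.6,138.9).

Run:
```python
from h import *
import pickle
d=pickle.load(open('c0.pkl','rb')); S,T=d['side'],d['top']
t=lambda x,y:((x-400)/4.4+160,y/4.4+200); s=lambda x,y:(x/4.4+190,y/4.4+95)
for n,c,f,z,e in(('frontT',T,t,.05,((695,65),(742,270))),('ridgeT',T,t,.134,((505,92),(552,312))),('backT',T,t,.134,((443,104),(487,329))),('frontS',S,s,.05,((165,328),(355,243))),('baseS',S,s,0,((175,384),(360,300)))):
    p,q=[onz(c,f(*k),z) for k in e]; v=p-q; 
    if v[0]<0:v=-v
    print(n,((p+q)/2).round(4),np.linalg.norm(v).round(4),'ang of edge',np.degrees(np.arctan2(v[1],v[0])).round(2))
print(cross(S,s(214,193),T,t(627,183)), onz(S,s(214,193),.1),onz(T,t(627,183),.1))
```

```text
frontT [0.5103 0.136  0.05  ] 0.1386 ang of edge 14.28
ridgeT [0.4876 0.2341 0.134 ] 0.1377 ang of edge 13.99
backT [0.4784 0.2733 0.134 ] 0.1404 ang of edge 13.17
frontS [0.5132 0.1355 0.05  ] 0.1403 ang of edge 14.26
baseS [0.5153 0.1428 0.    ] 0.1402 ang of edge 13.46
(array([0.50079321, 0.18434207, 0.09210208]), np.float64(0.003087082941288079)) [0.49932311 0.17158022 0.1       ] [0.49932048 0.18264528 0.1       ]
```

Request:
drive_tool(
  series=[
    [[0.6,-0.98,0.85],-0.067],
    [[0.6,-0.98,0.85],-0.067],
    [[0.6,-0.98,0.85],-0.067],
    [[0.6,-0.98,0.85],-0.067],
  ],
  gripper=0.6,
  squeeze=20,
)

```text
clock: 0.43
tool_pos: [0.1978, 0.4499, 0.3032]
tool_rot: [0.343, 0.939, 0.002, 0.002]
contact_force: [-0.2, 1.3, 0.7]
opening: 0.0512
finger_force: 0.0
```

Request:
drive_tool(
  series=[
    [[0.6,-0.98,0],-0.067],
    [[0.6,-0.98,0],-0.067],
    [[0.6,-0.98,0],-0.067],
    [[0.6,-0.98,0],-0.067],
  ],
)

```text
clock: 0.77
tool_pos: [0.2443, 0.3708, 0.2991]
tool_rot: [0.532, 0.847, -0.0, 0.0]
contact_force: [-0.7, 0.4, 0.8]
opening: 0.0514
finger_force: 0.0
```

Request:
drive_tool(
  series=[
    [[0.6,-0.98,0],-0.0665],
    [[0.6,-0.98,0],-0.0665],
    [[0.6,-0.98,0],-0.0665],
    [[0.6,-0.98,0],-0.0665],
  ],
)

```text
clock: 1.1
tool_pos: [0.2923, 0.2925, 0.299]
tool_rot: [0.697, 0.718, -0.0, 0.0]
contact_force: [-0.5, 0.8, 0.4]
opening: 0.0516
finger_force: 0.0
```

Request:
drive_tool(
  series=[
    [[0.6,-0.98,0],-0.0665],
    [[0.6,-0.98,0],-0.0665],
    [[0.6,-0.98,0],-0.0665],
    [[0.6,-0.98,0],-0.0665],
  ],
)

```text
clock: 1.43
tool_pos: [0.3404, 0.214, 0.2989]
tool_rot: [0.83, 0.557, -0.0, 0.0]
contact_force: [-0.2, 1.2, 0.1]
opening: 0.0514
finger_force: 0.0
```

Request:
drive_tool(
  series=[
    [[0.6,-0.98,0],-0.0665],
    [[0.6,-0.98,0],-0.0665],
    [[0.6,-0.98,0],-0.0665],
    [[0.6,-0.98,0],-0.0665],
  ],
)

```text
clock: 1.77
tool_pos: [0.3884, 0.1355, 0.2988]
tool_rot: [0.928, 0.373, -0.001, 0.0]
contact_force: [-0.2, 0.7, 0.6]
opening: 0.0509
finger_force: 0.0
```

Request:
drive_tool(
  series=[
    [[0.6,-0.98,0],-0.0665],
    [[0.6,-0.98,0],-0.0665],
    [[0.6,-0.98,0],-0.0665],
    [[0.6,-0.98,0],-0.0665],
  ],
)

```text
clock: 2.1
tool_pos: [0.4363, 0.057, 0.2986]
tool_rot: [0.985, 0.173, -0.001, 0.0]
contact_force: [-0.7, -0.2, -1.0]
opening: 0.0514
finger_force: 0.0
```

Request:
drive_tool(
  series=[
    [[0.6,-0.98,0],-0.0665],
    [[0.6,-0.98,0],-0.0665],
    [[0.6,-0.98,0],-0.0665],
    [[0.6,-0.98,0],-0.0665],
  ],
)

```text
clock: 2.43
tool_pos: [0.4843, -0.0215, 0.2983]
tool_rot: [0.999, -0.035, -0.001, 0.0]
contact_force: [-0.2, -0.2, -1.2]
opening: 0.0513
finger_force: 0.0
```

Request:
drive_tool(
  series=[
    [[0.6,-0.98,0],-0.0665],
    [[0.6,-0.98,0],-0.0665],
    [[0.6,-0.98,0],-0.0665],
    [[0.6,-0.98,0],-0.0665],
  ],
)

```text
clock: 2.77
tool_pos: [0.5321, -0.1001, 0.298]
tool_rot: [0.97, -0.241, -0.001, 0.0]
contact_force: [-0.3, -0.3, -0.3]
opening: 0.0512
finger_force: 0.0
```

Request:
drive_tool(
  series=[
    [[0.6,-0.98,0],-0.0665],
    [[0.6,-0.98,0],-0.0665],
    [[0.6,-0.98,0],-0.0665],
    [[0.6,-0.98,0],-0.0665],
  ],
)

```text
clock: 3.1
tool_pos: [0.5799, -0.1787, 0.2974]
tool_rot: [0.899, -0.437, -0.001, 0.0]
contact_force: [-1.5, 0.4, -0.6]
opening: 0.0509
finger_force: 0.0
```

Request:
drive_tool(
  series=[
    [[0.56,-0.99,0],-0.067],
    [[0.56,-0.99,0],-0.067],
    [[0.56,-0.99,0],-0.067],
    [[0.56,-0.99,0],-0.067],
    [[0.56,-0.99,0],-0.067],
  ],
)

```text
clock: 3.52
tool_pos: [0.6238, -0.2558, 0.2976]
tool_rot: [0.79, -0.613, -0.001, 0.0]
contact_force: [0.6, -0.6, 0.3]
opening: 0.0513
finger_force: 0.0
```

Run:
```python
from h import *
c=r.camera('side'); im=c['image'].copy()
st=r.read_state(); p=st['tool_pos']; print(p)
for P in ([p]+[p+[0,0,-k] for k in(.1,.14)]):
    u=proj(c,[P])[0]; cv2.circle(im,(int(u[0]),int(u[1])),1,(0,255,0),-1)
a=cv2.resize(im[100:250,280:430],None,fx=2.6,fy=3.4,interpolation=cv2.INTER_CUBIC)
t=r.camera('top'); b=cv2.resize(t['image'][130:280,310:460],None,fx=2.6,fy=3.4)
save('ap.png',np.hstack([a,b]))
```

```text
[ 0.62371931 -0.25513238  0.29812671]
```

View pics/ap.png

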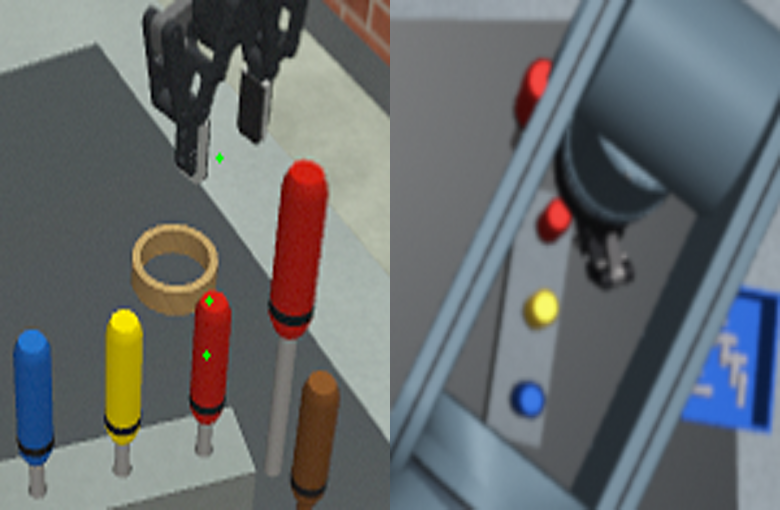

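The small red driver is right below the fingers, with its handle axis at side-crop (211,355), about 2 px right of the TCP plumb line. I'll shift +3 mm in x and −3 mm in y, then descend and grip.

Request:
drive_tool(
  series=[
    [[0.04,-0.04,-0.4],0],
    [[0.04,-0.04,-0.8],0],
    [[0.04,-0.04,-1],0],
  ],
)

```text
clock: 3.87
tool_pos: [0.6257, -0.2565, 0.2159]
tool_rot: [0.792, -0.611, -0.002, 0.0]
contact_force: [-0.8, 0.7, -1.0]
opening: 0.0518
finger_force: 0.0
```

Request:
drive_tool(
  series=[
    [[0,0,-0.3],0],
    [[0,0,-0.6],0],
    [[0,0,-0.8],0],
    [[0,0,-1],0],
    [[0,0,-1],0],
  ],
)

```text
clock: 4.28
tool_pos: [0.625, -0.256, 0.1356]
tool_rot: [0.792, -0.611, -0.003, 0.0]
contact_force: [-1.3, -0.2, -0.4]
opening: 0.0514
finger_force: 0.0
```

Request:
drive_tool(
  series=[
    [[0,0,0],0],
    [[0,0,0],0],
    [[0,0,0],0],
    [[0,0,0],0],
    [[0,0,0],0],
  ],
  gripper=0,
  squeeze=30,
)

```text
clock: 4.7
tool_pos: [0.6278, -0.2583, 0.1408]
tool_rot: [0.791, -0.612, 0.001, -0.0]
contact_force: [-0.3, -0.2, 2.5]
opening: 0.0272
finger_force: 29.9
```

Request:
drive_tool(
  series=[
    [[0,0,0.25],0],
    [[0,0,0.5],0],
    [[0,0,0.75],0],
    [[0,0,0.75],0],
    [[0,0,0.75],0],
  ],
)

```text
clock: 5.12
tool_pos: [0.6275, -0.2583, 0.2005]
tool_rot: [0.791, -0.612, 0.001, -0.0]
contact_force: [0.3, -0.1, -2.6]
opening: 0.0275
finger_force: 30.2
```

Run:
```python
from h import *
s=r.read_state(); print(s['tool_pos'],s['opening'],s['finger_force'],s['contact_force'])
c=r.camera('side'); save('lift.png',cv2.resize(c['image'][130:260,280:430],None,fx=5,fy=4.6,interpolation=cv2.INTER_CUBIC))
```

```text
[ 0.62753838 -0.25832765  0.2004909 ] 0.02745080636840235 30.16163930296898 [ 0.25000634 -0.09694781 -2.60171014]
```

View pics/lift.png

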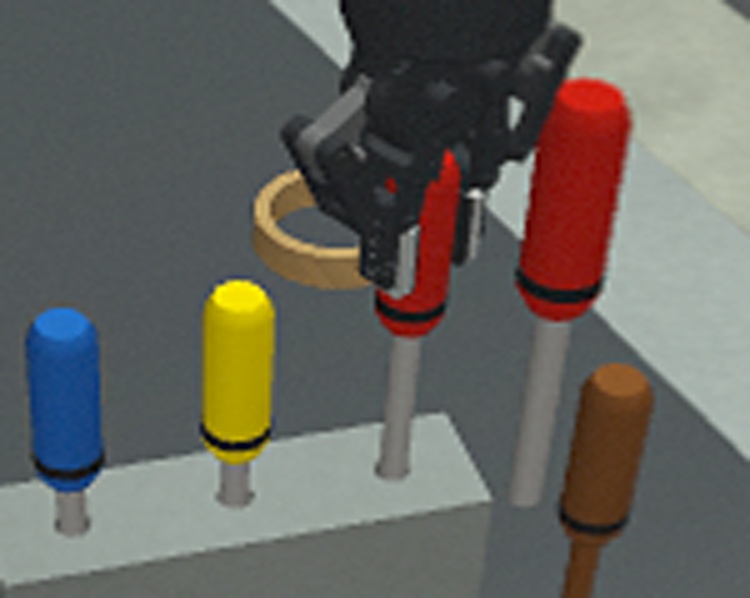

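The driver is held, with the shank drawn up and still entering its hole at crop (393,478). I'll lever it over towards +y, using the hole's rim as the pivot.

Request:
drive_tool(
  series=[
    [[-0.05,0.18,0],0],
    [[-0.09,0.36,0],0],
    [[-0.13,0.52,-0.03],0],
    [[-0.17,0.68,-0.05],0],
    [[-0.17,0.68,-0.05],0],
  ],
)

```text
clock: 5.58
tool_pos: [0.6123, -0.2003, 0.1944]
tool_rot: [0.792, -0.611, -0.002, -0.0]
contact_force: [-1.1, -2.4, -1.3]
opening: 0.0275
finger_force: 29.9
```

Request:
drive_tool(
  series=[
    [[-0.03,0.12,-0.04],0],
    [[-0.06,0.23,-0.07],0],
    [[-0.06,0.23,-0.07],0],
  ],
)

```text
clock: 5.83
tool_pos: [0.608, -0.1832, 0.1892]
tool_rot: [0.791, -0.611, -0.001, -0.0]
contact_force: [-0.5, -1.3, 1.2]
opening: 0.027
finger_force: 29.9
```

```bash
cat > ax.py <<'E'
from h import *
def look(name,box,f):
    s=r.read_state(); print(s['tool_pos'].round(4),s['opening'],s['finger_force'],s['contact_force'].round(1))
    S,T=r.camera('side'),r.camera('top'); x0,y0,x1,y1=box
    save(name,cv2.resize(S['image'][y0:y1,x0:x1],None,fx=f,fy=f,interpolation=cv2.INTER_CUBIC)); return S,T
E
python3 -c "
from ax import *
look('tilt1.png',(250,130,400,260),4.5)"
```

```text
[ 0.608  -0.1832  0.1892] 0.027006345380947188 29.855249226093292 [-0.5 -1.3  1.2]
```

View pics/tilt1.png

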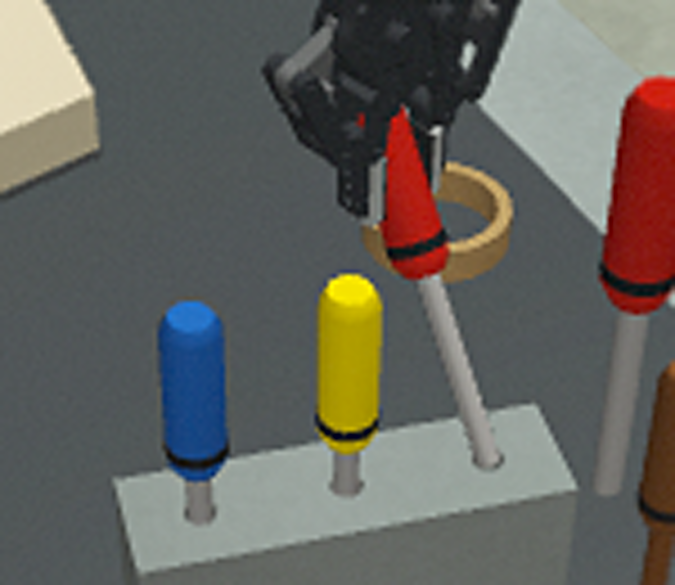

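It leans about 30° in the holder with the tip at the hole rim, crop (488,460). The next move takes it to about 40°.

Request:
drive_tool(
  series=[
    [[-0.02,0.08,-0.04],0],
    [[-0.04,0.16,-0.08],0],
    [[-0.06,0.25,-0.13],0],
    [[-0.06,0.25,-0.13],0],
    [[-0.06,0.25,-0.13],0],
  ],
)

```text
clock: 6.35
tool_pos: [0.6035, -0.1642, 0.179]
tool_rot: [0.791, -0.612, -0.001, -0.0]
contact_force: [-0.8, -1.5, -0.7]
opening: 0.0275
finger_force: 29.6
```

Request:
drive_tool(
  series=[
    [[0,0,0.2],0],
    [[0,0,0.5],0],
    [[0,0,1],0],
    [[0,0,1],0],
  ],
  squeeze=100,
)

```text
clock: 6.68
tool_pos: [0.6068, -0.1658, 0.2671]
tool_rot: [0.791, -0.612, 0.005, -0.002]
contact_force: [1.6, -1.0, 0.4]
opening: 0.026
finger_force: 98.7
```

```bash
cat >> ax.py <<'E'
def shank(c,band,box,z=None):
    pass
E
python3 - <<'E'
from ax import *
import pickle
S,T=look('tilt2.png',(250,90,400,220),4.5)
pickle.dump((S,T),open('c2.pkl','wb'))
E
```

```text
[ 0.6068 -0.1658  0.2671] 0.02601936536775782 98.66054244339466 [ 1.6 -1.   0.4]
```

View pics/tilt2.png

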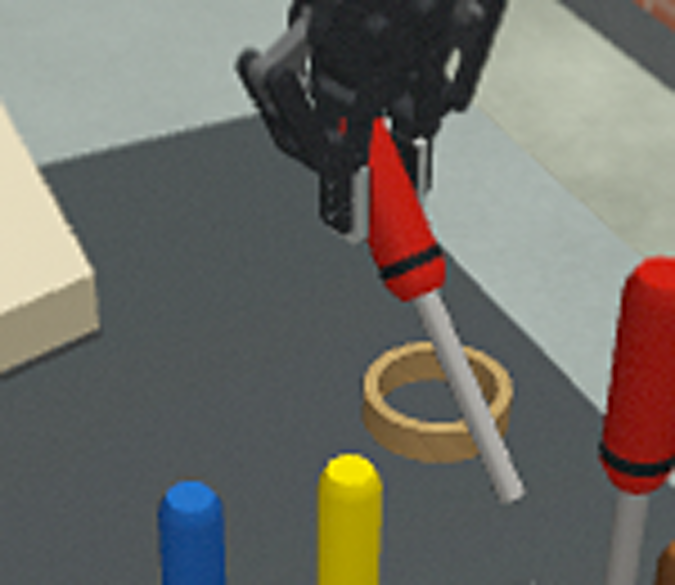

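The driver hangs free, clear of the holder, with the tip at side (364,200) and the shank's handle end at (344.9,154.9). I'll intersect those rays with the tilt plane.

```bash
cat > fit.py <<'E'
from h import *
def tilt(c,p,q,tip_uv,mid_uv):
    # tool closing axis from quaternion q
    from scipy.spatial.transform import Rotation as Ro
    M=Ro.from_quat(q).as_matrix(); n=M[:,1]; G=p-.019*M[:,2]
    P=[]
    for uv in(tip_uv,mid_uv):
        o,d=ray(c,uv); P.append(o+d*(n@(G-o))/(n@d))
    t,m=P; a=(m-t)/np.linalg.norm(m-t)
    print('closing yaw',np.degrees(np.arctan2(n[1],n[0])).round(1),'tip',t.round(4),'len',np.linalg.norm(m-t).round(4),'axis',a.round(3),'tilt',np.degrees(np.arccos(a[2])).round(1),'lean yaw',np.degrees(np.arctan2(a[1],a[0])).round(1),'grasp-line dist',np.linalg.norm(np.cross(G-t,a)).round(4),'L',((G-t)@a).round(4),'tip-tcp',(t-p).round(4))
    return t,a
E
python3 - <<'E'
from fit import *
import pickle
S,T=pickle.load(open('c2.pkl','rb')); s=r.read_state()
tilt(S,s['tool_pos'],s['tool_rot'],(364,199.8),(344.9,154.9))
E
```

```text
closing yaw -165.4 tip [ 0.6302 -0.2615  0.1722] len 0.0978 axis [-0.158  0.598  0.785] tilt 38.2 lean yaw 104.8 grasp-line dist 0.0114 L 0.1467 tip-tcp [ 0.0254 -0.0965 -0.0891]
```

Tilt is about 38–42°, which is fine. Next I back off, turn 180° in free air, and go to a stand-off on the bolt axis.

Request:
drive_tool(
  series=[
    [[0,0.3,0.2],0],
    [[0,0.7,0.5],0],
    [[0,1,0.5],0],
    [[0,1,0.5],0],
  ],
)

```text
clock: 7.12
tool_pos: [0.6037, -0.0803, 0.2994]
tool_rot: [0.792, -0.61, -0.001, -0.001]
contact_force: [-0.5, 0.2, -2.0]
opening: 0.0259
finger_force: 98.6
```

Request:
drive_tool(
  series=[
    [[-0.03,0.05,0],0.0166],
    [[-0.06,0.1,0],0.0332],
    [[-0.09,0.15,0],0.05],
    [[-0.12,0.2,0],0.0665],
    [[-0.15,0.25,0],0.083],
  ],
)

```text
clock: 7.53
tool_pos: [0.5908, -0.0649, 0.2969]
tool_rot: [0.923, -0.385, -0.002, 0.0]
contact_force: [0.1, 1.4, -2.1]
opening: 0.0258
finger_force: 98.5
```

Request:
drive_tool(
  series=[
    [[-0.03,0.05,0],0.0166],
    [[-0.06,0.1,0],0.0332],
    [[-0.09,0.15,0],0.05],
    [[-0.12,0.2,0],0.0665],
    [[-0.15,0.25,0],0.083],
  ],
)

```text
clock: 7.95
tool_pos: [0.5788, -0.045, 0.2969]
tool_rot: [0.991, -0.134, -0.002, -0.0]
contact_force: [-0.6, -0.4, -2.4]
opening: 0.0257
finger_force: 98.5
```

Request:
drive_tool(
  series=[
    [[-0.03,0.05,0],0.0166],
    [[-0.06,0.1,0],0.0332],
    [[-0.09,0.15,0],0.05],
    [[-0.12,0.2,0],0.0665],
    [[-0.15,0.25,0],0.083],
  ],
)

```text
clock: 8.37
tool_pos: [0.5668, -0.025, 0.297]
tool_rot: [0.992, 0.126, -0.002, -0.001]
contact_force: [0.4, -0.2, -1.0]
opening: 0.026
finger_force: 98.5
```

Request:
drive_tool(
  series=[
    [[-0.03,0.05,0],0.0166],
    [[-0.06,0.1,0],0.0332],
    [[-0.09,0.15,0],0.05],
    [[-0.12,0.2,0],0.0665],
    [[-0.15,0.25,0],0.083],
  ],
)

```text
clock: 8.78
tool_pos: [0.5548, -0.005, 0.297]
tool_rot: [0.926, 0.377, -0.002, -0.001]
contact_force: [0.5, 0.3, -1.9]
opening: 0.0261
finger_force: 98.5
```

Request:
drive_tool(
  series=[
    [[-0.03,0.05,0],0.0166],
    [[-0.06,0.1,0],0.0332],
    [[-0.09,0.15,0],0.05],
    [[-0.12,0.2,0],0.0665],
    [[-0.15,0.25,0],0.083],
  ],
)

```text
clock: 9.2
tool_pos: [0.5428, 0.015, 0.2971]
tool_rot: [0.797, 0.603, -0.001, -0.002]
contact_force: [-0.4, -0.0, -2.2]
opening: 0.0259
finger_force: 98.5
```

Request:
drive_tool(
  series=[
    [[-0.03,0.05,0],0.0166],
    [[-0.06,0.1,0],0.0332],
    [[-0.09,0.15,0],0.05],
    [[-0.12,0.2,0],0.0665],
    [[-0.15,0.25,0],0.083],
  ],
)

```text
clock: 9.62
tool_pos: [0.5308, 0.0349, 0.2971]
tool_rot: [0.615, 0.789, -0.001, -0.002]
contact_force: [-0.1, 1.1, -1.7]
opening: 0.0262
finger_force: 98.5
```

Request:
drive_tool(
  series=[
    [[0.03,0,-0.3],0],
    [[0.05,0,-0.62],0],
    [[0.05,0,-0.62],0],
    [[0.05,0,-0.62],0],
  ],
)

```text
clock: 9.95
tool_pos: [0.5341, 0.0349, 0.2472]
tool_rot: [0.617, 0.787, -0.002, -0.003]
contact_force: [-0.1, 0.2, -1.4]
opening: 0.026
finger_force: 98.6
```

Run:
```python
from h import *
import pickle
s=r.read_state(); print(s['tool_pos'],s['tool_rot'],s['finger_force'])
S,T=r.camera('side'),r.camera('top'); pickle.dump((S,T,s['tool_pos'],s['tool_rot']),open('c3.pkl','wb'))
p=s['tool_pos']; t=p+[-.024,.0968,-.089]
print(proj(S,[t,p]),proj(T,[t,p]))
a=cv2.resize(S['image'][70:190,190:320],None,fx=4.6,fy=4.6,interpolation=cv2.INTER_CUBIC)
b=cv2.resize(T['image'][190:310,190:260],None,fx=2.8,fy=4.6,interpolation=cv2.INTER_CUBIC)
save('sb.png',np.hstack([a,b])[:, :800])
```

```text
[0.53409895 0.03488954 0.24721351] [ 0.61691131  0.78702561 -0.00159457 -0.00293096] 98.64040777087212
[[244.762584   126.32448802]
 [263.96657591 110.27857546]] [[224.94014129 237.58721634]
 [256.5657371  227.37975555]]
```

View pics/sb.png

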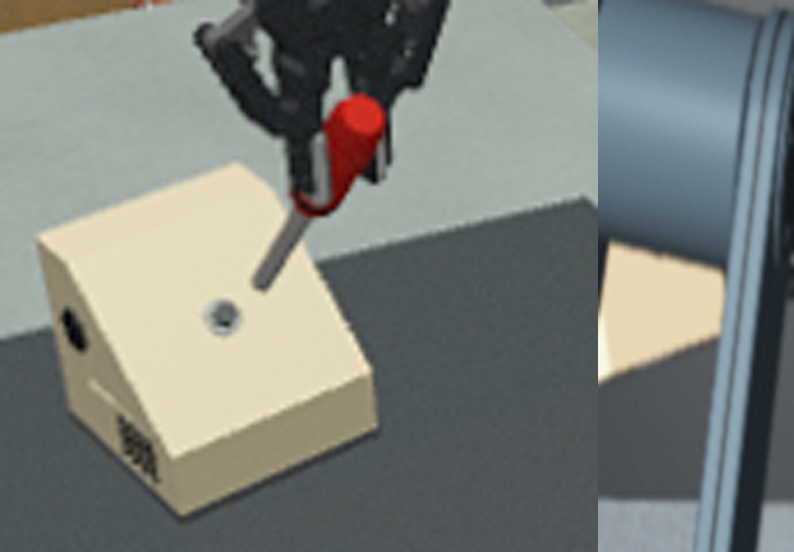

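Run:
```python
from fit import *
import pickle
S,T,p,q=pickle.load(open('c3.pkl','rb'))
im=S['image'][100:140,235:275].astype(int)
t,a=tilt(S,p,q,(246.7,131.3),(257,116.1))
n=np.array([.1555,-.6235,.766]); b=np.array([.500,.179,.1])
for bb in (b,onz(S,(238.6,138.9),.1)):
    print('bolt px',proj(S,[bb]), 'pred line px',proj(S,[bb+.015*n,bb+.075*n]).round(1).tolist(),'tip in bolt z',(t-bb)@n,'lateral',(t-bb-((t-bb)@n)*n).round(4))
from itertools import product
for th in(34,36,38,40,42): # compare direction by projecting shank for tilt th from a fixed grasp
    k=np.radians(th); ax=np.array([np.sin(k)*.242,-np.sin(k)*.97,np.cos(k)]); G=p+[0,0,.019]
    print(th,proj(S,[G-.147*ax,G-.05*ax]).round(1).tolist())
```

```text
closing yaw 13.8 tip [0.5115 0.124  0.1472] len 0.0914 axis [ 0.158 -0.621  0.767] tilt 39.9 lean yaw -75.8 grasp-line dist 0.0057 L 0.1503 tip-tcp [-0.0226  0.0892 -0.1   ]
bolt px [[238.04126325 137.46158398]] pred line px [[239.4, 135.3], [245.3, 126.3]] tip in bolt z 0.07222555943377205 lateral [ 0.0003 -0.0099 -0.0081]
bolt px [[238.6 138.9]] pred line px [[240.0, 136.8], [245.9, 127.8]] tip in bolt z 0.0676459166690125 lateral [ 0.0018 -0.0052 -0.0046]
34 [[249.0, 133.8], [258.0, 114.2]]
36 [[248.0, 132.1], [257.6, 113.6]]
38 [[247.0, 130.4], [257.3, 113.0]]
40 [[246.0, 128.7], [256.9, 112.4]]
42 [[245.1, 127.0], [256.6, 111.7]]
```

The tip is at side (246.7,131.3), about 73 mm out along the bolt's axis and about 10 mm down-slope of it. The top view is blocked by the arm. I'll correct that and advance 35 mm.

Request:
drive_tool(
  series=[
    [[0,0.1,0.06],0],
    [[-0.03,0.22,-0.1],0],
    [[-0.065,0.36,-0.26],0],
    [[-0.065,0.36,-0.26],0],
    [[-0.065,0.36,-0.26],0],
  ],
)

```text
clock: 10.47
tool_pos: [0.5308, 0.0642, 0.2299]
tool_rot: [0.616, 0.787, 0.0, 0.0]
contact_force: [0.5, 0.0, -1.4]
opening: 0.026
finger_force: 98.7
```

Run:
```python
from h import *
import pickle
s=r.read_state(); print(s['tool_pos'],s['contact_force'])
S=r.camera('side'); T=r.camera('top'); pickle.dump((S,T,s['tool_pos'],s['tool_rot']),open('c4.pkl','wb'))
a=cv2.resize(S['image'][100:150,215:275],None,fx=9,fy=9,interpolation=cv2.INTER_CUBIC)
b=cv2.resize(T['image'][200:290,190:235],None,fx=5,fy=5,interpolation=cv2.INTER_CUBIC)
save('n.png',np.hstack([a,b]))
```

```text
[0.53075821 0.06416221 0.22985903] [ 0.48778368  0.03648236 -1.42149107]
```

View pics/n.png

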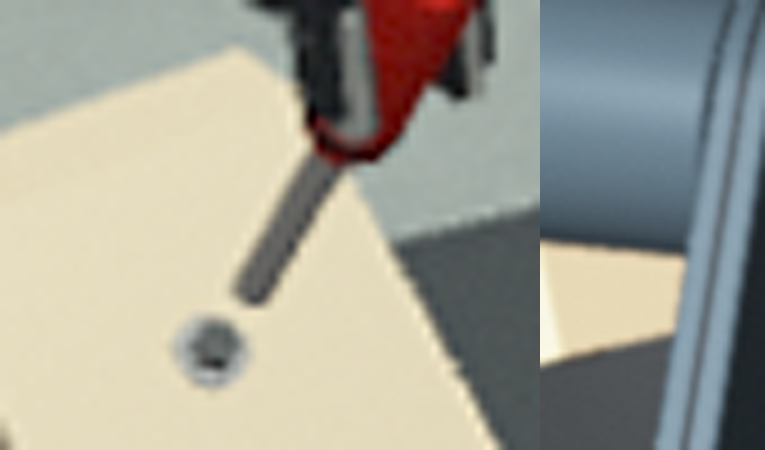

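Tip at side (243,132.6), bolt at (238.8,138.3). The shank's line runs into the bolt to within about 1 mm, with about 37 mm still to go, so I advance 22 mm along the axis.

Request:
drive_tool(
  series=[
    [[-0.015,0.06,-0.07],0],
    [[-0.03,0.12,-0.14],0],
    [[-0.043,0.17,-0.21],0],
    [[-0.043,0.17,-0.21],0],
    [[-0.043,0.17,-0.21],0],
  ],
)

```text
clock: 10.98
tool_pos: [0.5268, 0.0774, 0.2115]
tool_rot: [0.617, 0.787, -0.0, -0.001]
contact_force: [-0.2, 0.3, -1.1]
opening: 0.0261
finger_force: 98.8
```

Request:
drive_tool(
  series=[
    [[0,0,0],0],
    [[0,0,0],0],
    [[0,0,0],0],
    [[0,0,0],0],
    [[0,0,0],0],
  ],
)

```text
clock: 11.4
tool_pos: [0.5274, 0.077, 0.2123]
tool_rot: [0.617, 0.787, 0.0, 0.0]
contact_force: [0.3, -0.1, -2.2]
opening: 0.0253
finger_force: 98.8
```

Run:
```python
from h import *
s=r.read_state(); print(s['tool_pos'],s['contact_force'],s['finger_force'])
S=r.camera('side')
save('end.png',cv2.resize(S['image'][100:150,215:275],None,fx=9,fy=9,interpolation=cv2.INTER_CUBIC))
```

```text
[0.5273941  0.07704567 0.21227528] [ 0.34405389 -0.07240443 -2.23056498] 98.75339090824127
```

View pics/end.png

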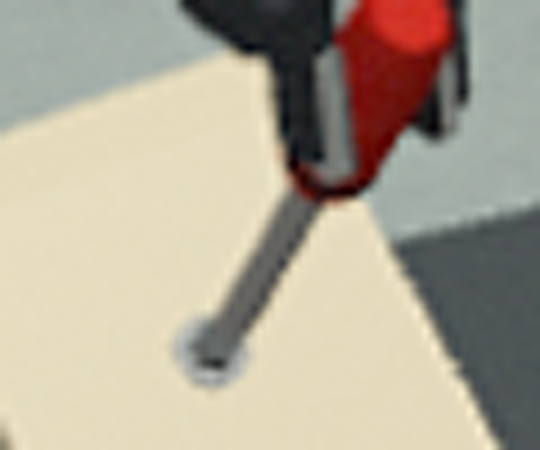

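The tip is just short of the bolt head, with the washer and bolt peeking out at crop (212,350). Kinematics and pixel shift both put it about 14 mm out, and there is no contact force, so I hand in.

```bash
python3 -c "
from bench import r
print(r.finish_job())"
```

```text
the job is handed in; nothing more can be done
None
```

I handed the job in with the gripper still holding the red driver at about 38–40°, in line with the bolt and with its tip an estimated 14 mm short of the head; no contact force showed, nothing else was touched, and the judge's result was not shown.

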